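# Open the counterweighted melter lid and set the scraping bar

## Task

Get the chocolate melter ready for moulding: swing its counterweighted lid up past the balance point and ease it down until its counterweight rests on the rubber buffer, so that it stays open by itself; never let the lid fall, and do not force it against the buffer. Then lay the plain scraping bar upright across the tank, centred and fully down in both notches of the rim, without ramming it, and let go. Leave everything else on the table where it is.

Things in the scene. Friction and masses are not known exactly. Their poses are not given: they have to be found in the camera images.
- melter: Bench chocolate melter, fixed: open stainless tank, empty, 240 mm long (its x) by 144 mm wide (its y), rim 115 mm above the table, walls 12 mm thick, inside 85 mm deep; white control box 70 mm long at its -x end; hinge brackets stand out 45 mm on its -y side. Origin on the table under the middle of the tank, z up. The lid starts shut.
- lid (a joint): Lid angle in rad: 0 shut, growing as the free (+y) edge swings up and over to the melter's -y side. Flat steel lid 225 x 148 x 4 mm just above the rim; hardly any hinge friction. Balance point at 0.9 to 1.25 rad: below it falls shut, beyond it falls open. The buffer stops it somewhere between 1.6 and 2.3 rad: set differently each time, to be felt. Beyond 1.5 rad, over 0.8 rad/s is a fall.
- lid_hinge (a point): Point on the hinge line midway along the lid, 115 mm above the table and 105 mm to the -y side of the melter's origin. The hinge line runs along the melter's x.
- lid_handle (a point): Middle of the lid's handle: black round bar 12 mm thick, 130 mm long, along the melter's x, on two bent rods 120 mm apart, 33 mm clear of the lid's edge. Shut, it is 140 mm above the table, 217 mm from the hinge line level and 25 mm above it; it moves on a circle of 218 mm radius. Takes 1.5 to 3 N to lift. Can be pinched from above and turns between the fingers.
- counterweight: Dark round steel bar, 25 mm thick, 130 mm long, along the melter's x, on two cranked straps behind the hinge; turns with the lid. Origin at its middle, 71 mm from the hinge line; lid shut: 55 mm to the -y side of it and 45 mm above it.
- buffer_mount: Plate 50 x 34 mm on the melter's -y wall under the hinge, carrying the rubber buffer on an adjusting screw pointing to -y. Origin on the wall, 47 mm above the table. The counterweight rests on the buffer 57 to 71 mm below the hinge line, so a push at the handle acts three times as strong there. The lid alone rests on it with 4 to 9 N; over 25 N is forcing it; it gives 1 mm per 6 N.
- notch_left (a point): Middle of the floor of the notch in the tank's +y wall, 101 mm above the table: open at the top, 17 mm wide along the melter's x, 14 mm deep, mouth flared to 25 mm over its upper 5 mm. It lies 35 mm to the -x side of the tank's middle.
- notch_right (a point): The same notch in the tank's -y wall, 132 mm from the other one straight across the tank. Pressing the bar on the melter with over 30 N is ramming it.
- scraping_bar: Plain stainless flat bar standing on edge, 14 mm wide (its x), 164 mm long (its y), 20 mm high (its z), 0.3 kg; origin at its centre. The shorter, thicker of the two plain bars, on the table left of the melter. Seated in both notches, its centre is 111 mm above the table, its length runs along the melter's y, and about 10 mm stick out of the wall at either end (centred to within 9 mm).
- caramel_ruler: Bystander: thinner, longer flat steel bar, 210 x 22 x 10 mm, lying flat; origin under its middle.
- scraper: Bystander: wide scraper, blade 100 x 130 mm, wooden handle; origin under the joint of blade and handle.
- figure_big: Bystander: clear double mould of a hollow chocolate figure with three lobes, about 165 x 85 x 52 mm, lying in the sheet tray on the right; origin under its middle.
- figure_small: Bystander: the same with two lobes, about 120 x 85 x 52 mm, in the sheet tray; origin under its middle.
- bonbon_mould: Bystander: flat bonbon mould 275 x 135 x 22 mm; origin under its middle.
- steel_bowl: Bystander: steel bowl 130 mm across, 60 mm high; origin under its middle.
Things that resemble listed ones, but are neither listed nor needed, are in the scene too. Leave any purple look-alike of the scraping_bar alone.

How it is judged:
On the way:
1. the lid rests open on its buffer by itself, out of the gripper (value of joint lid above 1.5 rad and velocity of joint lid between -0.05 and 0.05 rad/s and contact force between the fingers and anything else below 0.3 N), for 0.3 s.
At the end, for the whole second after the job is handed in: The lid rests open on its buffer (beyond 1.5 rad, still) and the scraping bar lies released and still in both notches: centre 107.5 to 113.5 mm above the table, within 4 mm of the notch line and 9 mm of the middle of the tank's width, along the melter's y to 0.045 rad, standing upright (value of joint lid above 1.5 rad and velocity of joint lid between -0.05 and 0.05 rad/s and x of scraping_bar in the frame of melter between -0.039 and -0.031 m and y of scraping_bar in the frame of melter between -0.009 and 0.009 m and z of scraping_bar in the frame of melter between 0.1075 and 0.1135 m and angle between the y axis of scraping_bar and the y axis of melter, either way round below 0.045 rad and angle between scraping_bar's own z axis and vertical below 0.1 rad and linear speed of scraping_bar below 0.02 m/s); the robot touches nothing.
It fails at once if the lid is let fall open (beyond 1.5 rad turning open faster than 0.8 rad/s) or let fall shut (turning back faster than 1.5 rad/s) ((value of joint lid above 1.5 rad and velocity of joint lid above 0.8 rad/s) or velocity of joint lid below -1.5 rad/s).
It fails at once if the lid is forced against its buffer (more than 25 N) (contact force between buffer_mount and anything else above 25 N).
It fails at once if the scraping bar is rammed into the melter (more than 30 N) (contact force between scraping_bar and melter above 30 N).
It fails at once if a bystander is moved by more than 30 mm (distance of any of caramel_ruler, scraper, figure_big, figure_small, bonbon_mould, steel_bowl from where it was at the start of the episode above 0.03 m).
It also fails if it takes over 72 s, if anything falls off the work surface, if the arm or the gripper's body presses on something with over 40 N, if the wrist force passes 120 N, or if a joint passes its speed limit or range.

## Robot

A 6-joint arm with a two-finger parallel gripper is mounted at the origin on the work surface. World frame = base frame: x ahead of the robot, y to its left, z up, the work surface at z = 0. Lengths are in m, angles in rad, forces in N, time in s.
With the tool pointing down it reaches from about 0.375 to 0.975 m from the base axis. Payload 3.8 kg.
Tool frame: the origin (TCP) lies midway between the tips of the shut fingers; the grasp point (between the pads) lies 19 mm behind it; z points along the fingers, y is the line along which they close (so a half turn about z gives the same grasp; the last joint's range is limited). The gripper opens to 85 mm and grips with 20 to 120 N. Pads are 22 mm wide; open, the fingers measure 114 mm over their backs; the gripper's body (76 mm by 85 mm) begins 54 mm behind the grasp point. The pads swing forward as they close: fully open they stand 13 mm farther back than shut.
Start: joints at [1.064, 0.264, 1.604, -0, 1.274, -0.037], TCP at [0.306, 0.602, 0.231] pointing down, gripper open.
Joint ranges: [-2.63, 2.63], [-0.94, 2.18], [0.31, 2.57], [-1.31, 4.45], [0, 2.66], [-2.55, 2.55]. Speed limits (rad/s): [2.57, 2.57, 3.14, 3.14, 3.14, 3.14].

## Interface

Orientations are given as a rotation vector (axis times angle).
In Python, from workcell import read_state, vision, ticket gives the robot as it stands. The module is installed in compiled form; this text tells all that it offers.
- The arm moves only by the tool jog_arm, never from a script. Its arguments are lists of equal length, an entry for each row: "turn": the turn, a rotation vector about the tool's x, y, z in rad, a list of three; "delta_pos": the shift along the tool's x, y, z in m, a list of three; "gripper": the finger opening in m, from 0 to 0.0854. In form: {"turn": [[rx, ry, rz], ...], "delta_pos": [[dx, dy, dz], ...], "gripper": [gripper, ...]}. A call has 1 to 20 rows; each row shifts and turns the commanded pose from where the row before left it, along the tool's axes as they then stand; what a row does not reach is not made up. A row lasts 1/12 s, in which the tool goes at most 41.7 mm and 7.16 degrees, less where a joint would pass 70% of its speed; a pose out of reach is approached as far as the arm can. A call with a gripper value outside its range is refused whole. The fingers move at their own pace and stop on an object; "grip_force" is the grip in N (left out, the last holds). Time passes only in rows, so rows that do not move let the fingers close. It gives the time, the measured TCP pose, the force, the opening and the grip force at its end, in the units of the state.
- read_state(): the state, without advancing time (a new reading comes with each control period).
- vision.read_camera(name): name is "scene" or "top"; returns the picture (384x512x3 uint8, red, green, blue); there is no depth.
- vision.calibration(name): a dict with "vfov" (degrees; the focal length in pixels is half the picture's height over the tangent of half this angle, whatever the lens; pixels are square), "cx", "cy" (the principal point, pixels), "dist" ([k1, k2, p1, p2, k3] as OpenCV has them; the pictures are not rectified), "R" (3x3) and "t" (3): a world point X has camera coordinates R X + t. Camera axes: x right, y down, z forward; pixel columns grow to the right and rows downward; lengths in m; the calibration is good to about 2 mm. A picture is of the moment at which its call begins. calibration takes no time and is no camera call.
- ticket.finish_job(): hands the job in; it is judged then, once.
The state is a dict: "time": time; "q": joint angles; "joint_vel": joint speeds; "joint_torque": joint torques, N m; "tool_pos": TCP position; "tcp_rot": TCP orientation; "wrist_force": force on the tool from outside, world axes, zero at the start; "torque": the same for the moment, N m; "width": opening from 0.0 (shut) to 1.0 (fully open); "grip_force": force on a finger pad.
Only numpy, scipy, OpenCV 4.12 (cv2) and the standard library are available. Lean on these libraries where they do the work, as an engineer would, in place of code of your own. Each camera call takes 0.05 s, during which the arm holds its last target. There are 200 camera calls.

## Working session

There is one attempt and no reset: what is moved stays moved. The work goes in short steps, Python scripts to look and compute and a tool call to move; the robot and the scene stay as the last step left them, time stands still between calls to the robot, and variables do not carry over. Pictures are saved under pics/ and viewed, at most 11 in all, crops included, and the job is handed in when it is done.

Besides the shell and the picture viewer there is one more tool, called after "Emit:" as name(argument=value, ...), one argument or row to a line, values as JSON. jog_arm: Moves the arm, as the interface text tells. Its arguments: {"type":"object","properties":{"turn":{"type":"array","items":{"type":"array","items":{"type":"number"}}},"delta_pos":{"type":"array","items":{"type":"array","items":{"type":"number"}}},"gripper":{"type":"array","items":{"type":"number"}},"grip_force":{"type":"number"}},"required":["turn","delta_pos","gripper"]}

```bash
mkdir -p pics
python3 - <<'E'
from workcell import read_state, vision
import cv2,json,numpy as np
s=read_state();print({k:np.round(v,3).tolist() for k,v in s.items()})
for n in("scene","top"):
    im=vision.read_camera(n);cv2.imwrite(f"pics/{n}0.png",im[:,:,::-1]);
    c=vision.calibration(n);print(n,{k:np.round(v,4).tolist() for k,v in c.items()})
a=cv2.imread("pics/scene0.png");b=cv2.imread("pics/top0.png")
E
```

```text
{'time': 0.0, 'q': [1.064, 0.265, 1.605, -0.0, 1.274, -0.037], 'joint_vel': [0.001, -0.001, 0.001, -0.0, -0.001, 0.002], 'joint_torque': [-0.001, -51.51, -36.732, -0.0, 0.013, -0.0], 'tool_pos': [0.305, 0.601, 0.23], 'tcp_rot': [-0.731, -3.055, 0.003], 'wrist_force': [0.181, 0.28, 0.235], 'torque': [0.055, -0.073, -0.017], 'grip_force': 0.0, 'width': 1.001}
scene {'vfov': 56.0016, 'cx': 255.3614, 'cy': 193.5295, 'dist': [-0.1055, 0.0, 0.0, 0.0, 0.0], 'R': [[-0.5004, 0.8658, -0.005], [0.7257, 0.4163, -0.5478], [-0.4722, -0.2777, -0.8366]], 't': [0.2909, -0.3013, 1.4841]}
top {'vfov': 42.8192, 'cx': 255.3507, 'cy': 192.5582, 'dist': [-0.1258, 0.0, 0.0, 0.0, 0.0], 'R': [[-0.0297, -0.9995, 0.0077], [-0.9966, 0.0291, -0.0767], [0.0765, -0.0099, -0.997]], 't': [-0.0198, 0.5471, 1.6793]}
```

View pics/scene0.png

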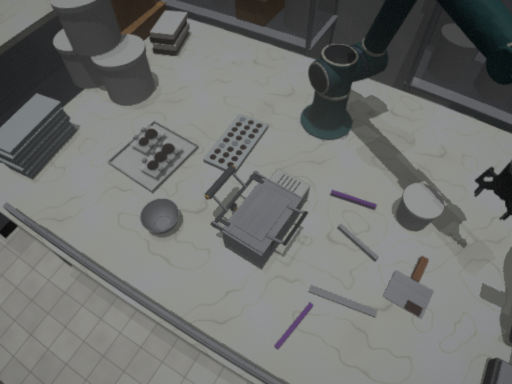

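View pics/top0.png

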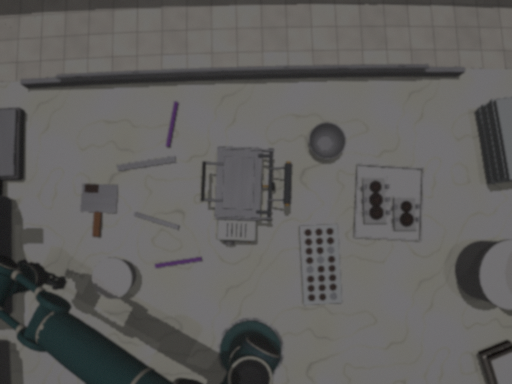

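The top view shows the melter at (240,185), with its handle at (205,183), counterweight at (288,187) and control box at (236,230).

What could be taken for the scraping bar:
- Grey bar at top (157,221), scene (357,242): about 46 px long.
- Grey bar at top (147,162), scene (342,300): about 60 px long, so the longer, thinner ruler.
- Purple look-alikes at top (179,262) and (173,124).

I choose (157,221), because 46/60 ≈ 164/210, and will check it in a close crop.

```bash
cat > h.py <<'E'
import numpy as np, cv2
from workcell import read_state, vision
def cal(n):
    c=vision.calibration(n);f=192/np.tan(np.radians(c["vfov"])/2)
    return np.array([[f,0,c["cx"]],[0,f,c["cy"]],[0,0,1.]]),np.array(c["dist"],float),np.array(c["R"]),np.array(c["t"])
def ray(n,p):
    K,d,R,t=cal(n);u=cv2.undistortPoints(np.array(p,float).reshape(-1,1,2),K,d).reshape(-1,2)
    D=np.c_[u,np.ones(len(u))]@R;return -R.T@t,D/np.linalg.norm(D,axis=1)[:,None]
def plane(n,p,z):
    c,D=ray(n,p);return c+D*((z-c[2])/D[:,2])[:,None]
def tri(a,b):
    "points across two views (scene pixels, top pixels) -> points, ray gap"
    c1,D1=ray("scene",a);c2,D2=ray("top",b);P=[];g=[]
    for u,v in zip(D1,D2):
        k=np.linalg.lstsq(np.c_[u,-v],c2-c1,rcond=None)[0];x=c1+u*k[0];y=c2+v*k[1];P.append((x+y)/2);g.append(np.linalg.norm(x-y))
    return np.array(P),np.array(g)
def proj(n,X):
    K,d,R,t=cal(n);return cv2.projectPoints(np.array(X,float).reshape(-1,1,3),cv2.Rodrigues(R)[0],t,K,d)[0].reshape(-1,2)
def crop(im,x0,y0,w,h,s,name):
    o=cv2.resize(im[y0:y0+h,x0:x0+w],None,fx=s,fy=s,interpolation=cv2.INTER_CUBIC)
    o=(255*(o/255.)**.6).astype(np.uint8)
    for x in range((x0+19)//20*20,x0+w,20):
        cv2.line(o,(int((x-x0+.5)*s),0),(int((x-x0+.5)*s),6),(0,0,255),1);cv2.putText(o,str(x),(int((x-x0)*s),18),0,.4,(0,0,255))
    for y in range((y0+19)//20*20,y0+h,20):
        cv2.line(o,(0,int((y-y0+.5)*s)),(6,int((y-y0+.5)*s)),(0,0,255),1);cv2.putText(o,str(y),(8,int((y-y0+.5)*s)+4),0,.4,(0,0,255))
    cv2.imwrite(name,o)
E
python3 - <<'E'
from h import *
crop(cv2.imread("pics/top0.png"),126,136,180,120,4.4,"pics/topc.png")
crop(cv2.imread("pics/scene0.png"),198,158,200,150,4,"pics/scenec.png")
E
```

```text
(no output)
```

View pics/topc.png

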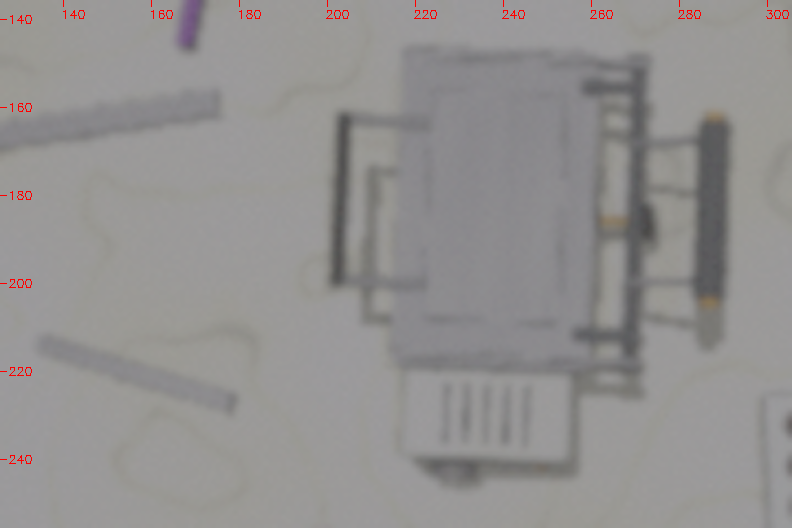

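View pics/scenec.png

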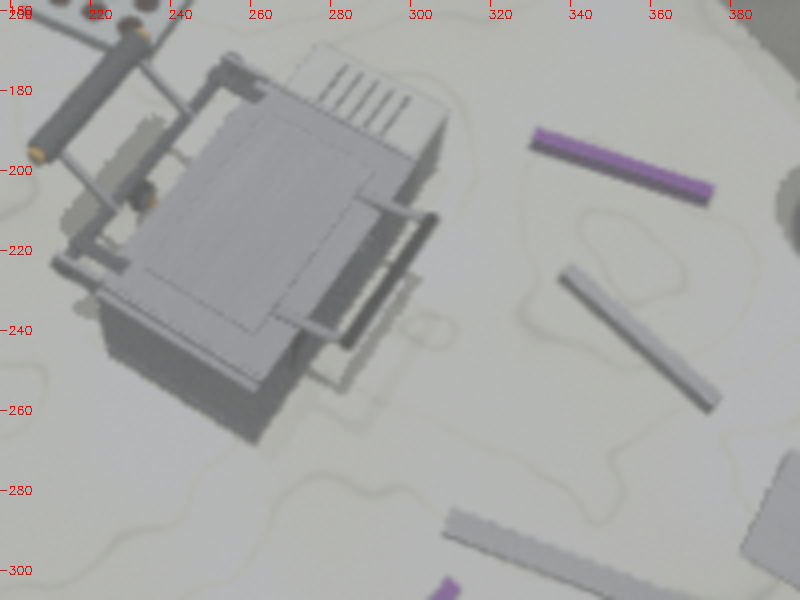

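The crops confirm the choice: the bar at top (157,221), scene (358,242) is the shorter, thicker one on edge, with a visible side face. The handle ends are at top (204,162)/(202,200), the counterweight at top x≈288, y 161–204.

Run:
```python
from h import *
T=[[203.9,161.6],[202.1,200.3]];S=[[284.3,243.7],[306.5,211.7]]
P,g=tri(S,T);print("handle",P.round(4),g.round(4),P.mean(0).round(4),np.linalg.norm(P[0]-P[1]))
# counterweight ends (top crop: 713,118 / 708,303 ; scene 38,154 / 140,36)
T=[[287.5,162.3],[286.4,204.4]];S=[[207.0,196.],[232.5,166.5]]
P,g=tri(S,T);print("cw",P.round(4),g.round(4),P.mean(0).round(4),np.linalg.norm(P[0]-P[1]))
T=[[134.6,213.9],[178.9,226.9]];S=[[376.3,258],[340,225]]
P,g=tri(S,T);print("bar",P.round(4),g.round(4),P.mean(0).round(4),np.linalg.norm(P[0]-P[1]))
for n,(x0,y0,x1,y1) in dict(top=(126,205,190,236),scene=(332,216,385,268)).items():
    im=cv2.imread(f"pics/{n}0.png");I=cv2.cvtColor(im,cv2.COLOR_BGR2LAB)[y0:y1,x0:x1].astype(float)
    bg=np.median(I.reshape(-1,3),0);m=(np.abs(I-bg)@[.5,1,2]>(14 if n=="scene" else 11)).astype(np.uint8)
    k,l,st,ce=cv2.connectedComponentsWithStats(m);i=1+np.argmax(st[1:,4]);
    c=cv2.findContours((l==i).astype(np.uint8),0,cv2.CHAIN_APPROX_NONE)[0][0]
    r=cv2.minAreaRect(c);print(n,bg,st[i],ce[i]+[x0,y0],cv2.boxPoints(r)+[x0,y0],r[1])
    print(plane("top",cv2.boxPoints(r)+[x0,y0],.02).round(4) if n=="top" else "")
    print("\n".join("".join(".#"[v] for v in row) for row in m))
```

```text
handle [[0.6426 0.1304 0.1389]
 [0.5165 0.1393 0.1405]] [0.0021 0.0032] [0.5795 0.1348 0.1397] 0.12637596682213773
cw [[ 0.6294 -0.1402  0.1636]
 [ 0.4951 -0.1326  0.1625]] [0.0002 0.0011] [ 0.5622 -0.1364  0.163 ] 0.13454114198075715
bar [[0.4842 0.3899 0.0113]
 [0.4336 0.2375 0.0132]] [0.0019 0.0084] [0.4589 0.3137 0.0122] 0.1606420996480933
top [119. 128. 130.] [  8   7  46  18 203] [155.83251232 220.16256158] [[132.90548515 215.37475395]
 [134.38070107 210.82617426]
 [179.49967194 225.45935249]
 [178.02445221 230.00793266]] (47.43259811401367, 4.781822681427002)
[[0.4791 0.3929 0.02  ]
 [0.4948 0.3875 0.02  ]
 [0.4397 0.2302 0.02  ]
 [0.4241 0.2357 0.02  ]]
................................................................
................................................................
................................................................
................................................................
................................................................
................................................................
........................................
[... 3922 characters left out ...]
..................................###########.......
....................................###########......
.....................................##########......
......................................########.......
.......................................#######.......
.........................................####........
..........................................##.........
.....................................................
.....................................................
.....................................................
.....................................................
.....................................................
.....................................................
```

Emit:
jog_arm(
  turn=[
    [0,0,-0.1015],
    [0,0,-0.1015],
    [0,0,-0.1015],
    [0,0,-0.1015],
    [0,0,0],
    [0,0,0],
    [0,0,0],
    [0,0,0],
    [0,0,0],
    [0,0,0],
    [0,0,0],
    [0,0,0],
    [0,0,0],
    [0,0,0],
    [0,0,0],
    [0,0,0],
    [0,0,0],
    [0,0,0],
    [0,0,0],
    [0,0,0],
  ],
  delta_pos=[
    [0,0,0],
    [0,0,0],
    [0,0,0],
    [0,0,0],
    [-0.0217,-0.032,0],
    [-0.0217,-0.032,0],
    [-0.0217,-0.032,0],
    [-0.0217,-0.032,0],
    [-0.0217,-0.032,0],
    [-0.0217,-0.032,0],
    [-0.0217,-0.032,0],
    [-0.0217,-0.032,0],
    [-0.0217,-0.032,0],
    [-0.0217,-0.032,0],
    [-0.0217,-0.032,0],
    [-0.0217,-0.032,0],
    [-0.0217,-0.032,0],
    [-0.0217,-0.032,0],
    [0,0,0],
    [0,0,0],
  ],
  gripper=[0.036,0.036,0.036,0.036,0.036,0.036,0.036,0.036,0.036,0.036,0.036,0.036,0.036,0.036,0.036,0.036,0.036,0.036,0.036,0.036],
  grip_force=20,
)

```text
time: 1.77
tool_pos: [0.5806, 0.1334, 0.2306]
tcp_rot: [-0.106, -3.138, 0.0]
wrist_force: [-0.7, -0.3, -0.0]
width: 0.42
grip_force: 0.0
```

```bash
cat >> h.py <<'E'
TH=-0.064
def melter(o):
    "state in melter frame"
    s=read_state();c,n=np.cos(TH),np.sin(TH);M=np.array([[c,n,0],[-n,c,0],[0,0,1]])
    R=cv2.Rodrigues(np.array(s["tcp_rot"],float))[0]
    return dict(t=round(s["time"],2),p=(M@(np.array(s["tool_pos"])-[*o,0])).round(4),F=(M@np.array(s["wrist_force"])).round(2),axes=(M@R).round(3).tolist(),w=round(s["width"]*85.4,1),g=s["grip_force"])
O=(0.5724,0.0232)
E
python3 -c "
from h import *
print(melter(O)); print(read_state()['tool_pos'])"
```

```text
{'t': 1.77, 'p': array([0.0012, 0.1105, 0.2306]), 'F': array([-0.7 , -0.34, -0.03]), 'axes': [[-1.0, 0.004, -0.001], [0.004, 1.0, -0.0], [0.001, -0.0, -1.0]], 'w': 35.8, 'g': 0.0}
[0.58062704 0.13337434 0.23057503]
```

Emit:
jog_arm(
  turn=[
    [0,0,0.004],
    [0,0,0],
    [0,0,0],
    [0,0,0],
    [0,0,0],
    [0,0,0],
    [0,0,0],
    [0,0,0],
    [0,0,0],
    [0,0,0],
    [0,0,0],
    [0,0,0],
    [0,0,0],
    [0,0,0],
    [0,0,0],
    [0,0,0],
  ],
  delta_pos=[
    [0.001,0.0015,0.0135],
    [0,0,0.0135],
    [0,0,0.0135],
    [0,0,0.0135],
    [0,0,0.0135],
    [0,0,0.0135],
    [0,0,0.0135],
    [0,0,0.0135],
    [0,0,0],
    [0,0,0],
    [0,0,0],
    [0,0,0],
    [0,0,0],
    [0,0,0],
    [0,0,0],
    [0,0,0],
  ],
  gripper=[0.036,0.036,0.036,0.036,0.036,0.036,0.036,0.036,0.036,0.036,0.005,0.005,0.005,0.005,0.005,0.005],
)

```text
time: 3.1
tool_pos: [0.5802, 0.1359, 0.1245]
tcp_rot: [0.106, 3.138, -0.002]
wrist_force: [-0.3, -5.0, 1.7]
width: 0.128
grip_force: 22.5
```

```bash
python3 -c "
from h import *
print(melter(O))
crop(vision.read_camera('scene')[:,:,::-1],198,128,200,150,4,'pics/s1.png')"
```

```text
{'t': 3.1, 'p': array([0.0006, 0.113 , 0.1245]), 'F': array([ 0.07, -5.  ,  1.75]), 'axes': [[-1.0, 0.004, 0.002], [0.004, 1.0, -0.001], [-0.002, -0.001, -1.0]], 'w': 10.9, 'g': 22.46973752975464}
```

View pics/s1.png

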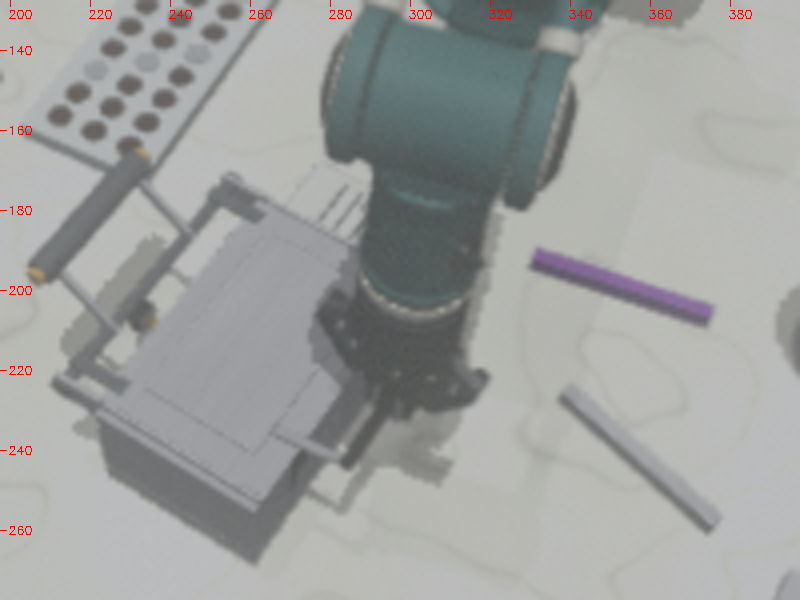

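The scene picture shows the fingers around the handle bar near (295,230), and the opening of 10.9 mm fits the 12 mm bar. The handle pulls at −5 N along y, so I'll relieve that, then follow the arc.

```bash
cat >> h.py <<'E'
def arc(a,b,step):
    n=max(1,round((b-a)/step));f=np.linspace(a,b,n+1)+.1147;r=.2184
    d=np.c_[0*f[1:],np.diff(r*np.cos(f)),-np.diff(r*np.sin(f))];print(n,d.round(4).tolist())
E
python3 -c "
from h import *
arc(0,.1,.025);arc(.1,.82,.036)"
```

```text
4 [[0.0, -0.0007, -0.0054], [0.0, -0.0008, -0.0054], [0.0, -0.001, -0.0054], [0.0, -0.0011, -0.0053]]
20 [[0.0, -0.0018, -0.0077], [0.0, -0.0021, -0.0076], [0.0, -0.0024, -0.0075], [0.0, -0.0026, -0.0074], [0.0, -0.0029, -0.0073], [0.0, -0.0032, -0.0072], [0.0, -0.0034, -0.0071], [0.0, -0.0037, -0.007], [0.0, -0.0039, -0.0068], [0.0, -0.0042, -0.0067], [0.0, -0.0044, -0.0065], [0.0, -0.0046, -0.0064], [0.0, -0.0048, -0.0062], [0.0, -0.0051, -0.006], [0.0, -0.0053, -0.0058], [0.0, -0.0055, -0.0056], [0.0, -0.0057, -0.0054], [0.0, -0.0059, -0.0052], [0.0, -0.0061, -0.005], [0.0, -0.0062, -0.0048]]
```

Emit:
jog_arm(
  turn=[
    [0,0,0],
    [0,0,0],
    [0,0,0],
    [0,0,0],
    [0,0,0],
    [0,0,0],
    [0,0,0],
    [0,0,0],
  ],
  delta_pos=[
    [0,-0.0015,0],
    [0,0,0],
    [0,-0.0007,-0.0054],
    [0,-0.0009,-0.0054],
    [0,-0.001,-0.0054],
    [0,-0.0011,-0.0054],
    [0,0,0],
    [0,0,0],
  ],
  gripper=[0.005,0.005,0.005,0.005,0.005,0.005,0.005,0.005],
)

```text
time: 3.82
tool_pos: [0.5798, 0.1324, 0.1458]
tcp_rot: [0.107, 3.137, 0.002]
wrist_force: [5.3, 3.8, -1.7]
width: 0.126
grip_force: 22.0
```

```bash
python3 -c "
from h import *
print(melter(O))"
```

```text
{'t': 3.82, 'p': array([0.0004, 0.1094, 0.1458]), 'F': array([ 5.01,  4.14, -1.69]), 'axes': [[-1.0, 0.004, 0.002], [0.004, 1.0, 0.002], [-0.002, 0.002, -1.0]], 'w': 10.8, 'g': 21.985338628292084}
```

Emit:
jog_arm(
  turn=[
    [0,0,0],
    [0,0,0],
    [0,0,0],
    [0,0,0],
    [0,0,0],
    [0,0,0],
    [0,0,0],
    [0,0,0],
    [0,0,0],
    [0,0,0],
    [0,0,0],
    [0,0,0],
    [0,0,0],
    [0,0,0],
    [0,0,0],
    [0,0,0],
    [0,0,0],
    [0,0,0],
    [0,0,0],
    [0,0,0],
  ],
  delta_pos=[
    [-0.0005,-0.0012,-0.0077],
    [0,-0.0021,-0.0076],
    [0,-0.0024,-0.0075],
    [0,-0.0026,-0.0074],
    [0,-0.0029,-0.0073],
    [0,-0.0032,-0.0072],
    [0,-0.0034,-0.0071],
    [0,-0.0037,-0.007],
    [0,-0.0039,-0.0068],
    [0,-0.0042,-0.0067],
    [0,-0.0044,-0.0065],
    [0,-0.0046,-0.0064],
    [0,-0.0048,-0.0062],
    [0,-0.0051,-0.006],
    [0,-0.0053,-0.0058],
    [0,-0.0055,-0.0056],
    [0,-0.0057,-0.0054],
    [0,-0.0059,-0.0052],
    [0,-0.0061,-0.005],
    [0,-0.0062,-0.0048],
  ],
  gripper=[0.005,0.005,0.005,0.005,0.005,0.005,0.005,0.005,0.005,0.005,0.005,0.005,0.005,0.005,0.005,0.005,0.005,0.005,0.005,0.005],
)

```text
time: 5.48
tool_pos: [0.5745, 0.0517, 0.2771]
tcp_rot: [0.105, 3.137, 0.009]
wrist_force: [0.4, 7.7, 8.5]
width: 0.13
grip_force: 21.3
```

```bash
python3 -c "
from h import *
print(melter(O));arc(.82,1.4,.036)"
```

```text
{'t': 5.48, 'p': array([0.0003, 0.0285, 0.2771]), 'F': array([-0.04,  7.7 ,  8.49]), 'axes': [[-1.0, 0.003, 0.003], [0.003, 1.0, 0.006], [-0.003, 0.006, -1.0]], 'w': 11.1, 'g': 21.278321743011475}
16 [[0.0, -0.0065, -0.0046], [0.0, -0.0066, -0.0043], [0.0, -0.0068, -0.0041], [0.0, -0.0069, -0.0039], [0.0, -0.007, -0.0036], [0.0, -0.0072, -0.0033], [0.0, -0.0073, -0.0031], [0.0, -0.0074, -0.0028], [0.0, -0.0075, -0.0026], [0.0, -0.0076, -0.0023], [0.0, -0.0077, -0.002], [0.0, -0.0077, -0.0017], [0.0, -0.0078, -0.0014], [0.0, -0.0078, -0.0012], [0.0, -0.0079, -0.0009], [0.0, -0.0079, -0.0006]]
```

Emit:
jog_arm(
  turn=[
    [0,0,0],
    [0,0,0],
    [0,0,0],
    [0,0,0],
    [0,0,0],
    [0,0,0],
    [0,0,0],
    [0,0,0],
    [0,0,0],
    [0,0,0],
    [0,0,0],
    [0,0,0],
    [0,0,0],
    [0,0,0],
    [0,0,0],
    [0,0,0],
    [0,0,0],
    [0,0,0],
  ],
  delta_pos=[
    [0,-0.0057,-0.0054],
    [0,-0.0066,-0.0043],
    [0,-0.0068,-0.0041],
    [0,-0.0069,-0.0039],
    [0,-0.007,-0.0036],
    [0,-0.0072,-0.0033],
    [0,-0.0073,-0.0031],
    [0,-0.0074,-0.0028],
    [0,-0.0075,-0.0026],
    [0,-0.0076,-0.0023],
    [0,-0.0077,-0.002],
    [0,-0.0077,-0.0017],
    [0,-0.0078,-0.0014],
    [0,-0.0078,-0.0012],
    [0,-0.0079,-0.0009],
    [0,-0.0079,-0.0006],
    [0,0,0],
    [0,0,0],
  ],
  gripper=[0.005,0.005,0.005,0.005,0.005,0.005,0.005,0.005,0.005,0.005,0.005,0.005,0.005,0.005,0.005,0.005,0.005,0.005],
)

```text
time: 6.98
tool_pos: [0.5664, -0.0688, 0.3183]
tcp_rot: [0.108, 3.138, -0.001]
wrist_force: [3.5, 0.4, 6.1]
width: 0.126
grip_force: 22.5
```

```bash
python3 -c "
from h import *
print(melter(O));arc(1.4,1.56,.02);arc(1.56,1.72,.016);arc(1.72,1.88,.016);arc(1.88,2.04,.016)"
```

```text
{'t': 6.98, 'p': array([-1.000e-04, -9.220e-02,  3.183e-01]), 'F': array([3.5 , 0.58, 6.13]), 'axes': [[-1.0, 0.005, 0.002], [0.005, 1.0, -0.001], [-0.002, -0.001, -1.0]], 'w': 10.7, 'g': 22.515540719032288}
8 [[0.0, -0.0044, -0.0002], [0.0, -0.0044, -0.0001], [0.0, -0.0044, -0.0], [0.0, -0.0044, 0.0001], [0.0, -0.0044, 0.0001], [0.0, -0.0044, 0.0002], [0.0, -0.0044, 0.0003], [0.0, -0.0043, 0.0004]]
10 [[0.0, -0.0035, 0.0004], [0.0, -0.0035, 0.0004], [0.0, -0.0035, 0.0005], [0.0, -0.0034, 0.0006], [0.0, -0.0034, 0.0006], [0.0, -0.0034, 0.0007], [0.0, -0.0034, 0.0007], [0.0, -0.0034, 0.0008], [0.0, -0.0034, 0.0008], [0.0, -0.0034, 0.0009]]
10 [[0.0, -0.0034, 0.0009], [0.0, -0.0034, 0.001], [0.0, -0.0033, 0.001], [0.0, -0.0033, 0.0011], [0.0, -0.0033, 0.0012], [0.0, -0.0033, 0.0012], [0.0, -0.0033, 0.0013], [0.0, -0.0032, 0.0013], [0.0, -0.0032, 0.0014], [0.0, -0.0032, 0.0014]]
10 [[0.0, -0.0032, 0.0015], [0.0, -0.0031, 0.0015], [0.0, -0.0031, 0.0016], [0.0, -0.0031, 0.0016], [0.0, -0.0031, 0.0017], [0.0, -0.003, 0.0017], [0.0, -0.003, 0.0018], [0.0, -0.003, 0.0018], [0.0, -0.003, 0.0019], [0.0, -0.0029, 0.0019]]
```

Emit:
jog_arm(
  turn=[
    [0,0,0],
    [0,0,0],
    [0,0,0],
    [0,0,0],
    [0,0,0],
    [0,0,0],
  ],
  delta_pos=[
    [0,0,0],
    [0,0,0],
    [0,0,0],
    [0,0,0],
    [0,0,0],
    [0,0,0],
  ],
  gripper=[0.0125,0.014,0.0155,0.0165,0.0165,0.0165],
)

```text
time: 7.48
tool_pos: [0.5653, -0.0677, 0.3165]
tcp_rot: [-0.106, -3.138, -0.0]
wrist_force: [-0.8, -0.9, -0.5]
width: 0.194
grip_force: 0.3
```

```bash
python3 -c "
from h import *
print(melter(O))"
```

```text
{'t': 7.48, 'p': array([-0.0013, -0.0912,  0.3165]), 'F': array([-0.71, -0.97, -0.51]), 'axes': [[-1.0, 0.004, -0.002], [0.004, 1.0, 0.0], [0.002, 0.0, -1.0]], 'w': 16.6, 'g': 0.33398411236703396}
```

Emit:
jog_arm(
  turn=[
    [0,0,0],
    [0,0,0],
    [0,0,0],
    [0,0,0],
    [0,0,0],
    [0,0,0],
    [0,0,0],
    [0,0,0],
    [0,0,0],
    [0,0,0],
  ],
  delta_pos=[
    [0,-0.0044,0],
    [0,-0.0044,0],
    [0,-0.0044,0],
    [0,-0.0044,0],
    [0,-0.0044,0],
    [0,-0.0044,0.0002],
    [0,-0.0044,0.0003],
    [0,-0.0043,0.0004],
    [0,0,0],
    [0,0,0],
  ],
  gripper=[0.0165,0.0165,0.0165,0.0165,0.0165,0.0165,0.0165,0.0165,0.0165,0.0165],
)

```text
time: 8.32
tool_pos: [0.5635, -0.1032, 0.3164]
tcp_rot: [0.107, 3.14, 0.0]
wrist_force: [-0.4, -1.2, 0.2]
width: 0.192
grip_force: 0.5
```

```bash
python3 -c "
from h import *
print(melter(O))"
```

```text
{'t': 8.32, 'p': array([-0.0008, -0.1267,  0.3164]), 'F': array([-0.31, -1.19,  0.23]), 'axes': [[-1.0, 0.004, 0.0], [0.004, 1.0, 0.0], [-0.0, 0.0, -1.0]], 'w': 16.4, 'g': 0.4893411509692669}
```

Emit:
jog_arm(
  turn=[
    [0,0,0],
    [0,0,0],
    [0,0,0],
    [0,0,0],
    [0,0,0],
    [0,0,0],
    [0,0,0],
  ],
  delta_pos=[
    [0,-0.0035,0.0004],
    [0,-0.0035,0.0004],
    [0,-0.0035,0.0005],
    [0,-0.0034,0.0006],
    [0,-0.0034,0.0006],
    [0,0,0],
    [0,0,0],
  ],
  gripper=[0.0165,0.0165,0.0165,0.0165,0.0165,0.0165,0.0165],
)

```text
time: 8.9
tool_pos: [0.5623, -0.1203, 0.3138]
tcp_rot: [-0.107, -3.14, -0.0]
wrist_force: [-0.2, -1.6, -1.1]
width: 0.193
grip_force: 0.5
```

Emit:
jog_arm(
  turn=[
    [0,0,0],
    [0,0,0],
    [0,0,0],
  ],
  delta_pos=[
    [0,-0.0034,0.0007],
    [0,0,0],
    [0,0,0],
  ],
  gripper=[0.0165,0.0165,0.0165],
)

```text
time: 9.15
tool_pos: [0.5621, -0.1236, 0.3132]
tcp_rot: [0.107, 3.14, -0.0]
wrist_force: [-1.0, -0.7, -1.3]
width: 0.191
grip_force: 0.6
```

Emit:
jog_arm(
  turn=[
    [0,0,0],
    [0,0,0],
    [0,0,0],
    [0,0,0],
    [0,0,0],
  ],
  delta_pos=[
    [0,-0.0034,0.0007],
    [0,-0.0034,0.0008],
    [0,-0.0034,0.0008],
    [0,0,0],
    [0,0,0],
  ],
  gripper=[0.0165,0.0165,0.0165,0.0165,0.0165],
)

```text
time: 9.57
tool_pos: [0.5614, -0.1339, 0.3108]
tcp_rot: [-0.107, -3.14, -0.0]
wrist_force: [0.6, -0.9, -1.1]
width: 0.193
grip_force: 0.6
```

Emit:
jog_arm(
  turn=[
    [0,0,0],
    [0,0,0],
    [0,0,0],
    [0,0,0],
    [0,0,0],
  ],
  delta_pos=[
    [0,-0.0034,0.0009],
    [0,-0.0034,0.0009],
    [0,-0.0033,0.001],
    [0,0,0],
    [0,0,0],
  ],
  gripper=[0.0165,0.0165,0.0165,0.0165,0.0165],
)

```text
time: 9.98
tool_pos: [0.5607, -0.144, 0.308]
tcp_rot: [-0.107, -3.14, -0.0]
wrist_force: [-0.2, -2.6, -0.7]
width: 0.189
grip_force: 0.6
```

Emit:
jog_arm(
  turn=[
    [0,0,0],
    [0,0,0],
    [0,0,0],
    [0,0,0],
    [0,0,0],
  ],
  delta_pos=[
    [0,-0.0033,0.0011],
    [0,-0.0033,0.0011],
    [0,-0.0033,0.0012],
    [0,0,0],
    [0,0,0],
  ],
  gripper=[0.0165,0.0165,0.0165,0.0165,0.0165],
)

```text
time: 10.4
tool_pos: [0.56, -0.1536, 0.3046]
tcp_rot: [-0.107, -3.139, -0.001]
wrist_force: [-1.0, -0.2, -0.9]
width: 0.191
grip_force: 0.2
```

Emit:
jog_arm(
  turn=[
    [0,0,0],
    [0,0,0],
    [0,0,0],
  ],
  delta_pos=[
    [0,-0.0015,0.0005],
    [0,0,0],
    [0,0,0],
  ],
  gripper=[0.0165,0.0165,0.0165],
)

```text
time: 10.65
tool_pos: [0.56, -0.155, 0.3043]
tcp_rot: [0.106, 3.14, 0.0]
wrist_force: [0.1, -0.5, 0.4]
width: 0.199
grip_force: 0.0
```

```bash
python3 -c "
from h import *
print(melter(O))"
```

```text
{'t': 10.65, 'p': array([-0.001 , -0.1786,  0.3043]), 'F': array([ 0.12, -0.45,  0.42]), 'axes': [[-1.0, 0.004, 0.0], [0.004, 1.0, 0.0], [-0.0, 0.0, -1.0]], 'w': 17.0, 'g': 0.0}
```

Emit:
jog_arm(
  turn=[
    [0,0,0],
    [0,0,0],
    [0,0,0],
    [0,0,0],
  ],
  delta_pos=[
    [0,-0.001,0],
    [0,-0.001,0],
    [0,0,0],
    [0,0,0],
  ],
  gripper=[0.017,0.018,0.019,0.019],
)

```text
time: 10.98
tool_pos: [0.5599, -0.1571, 0.3042]
tcp_rot: [0.107, 3.14, 0.0]
wrist_force: [-0.1, 0.0, 0.3]
width: 0.223
grip_force: 0.0
```

Emit:
jog_arm(
  turn=[
    [0,0,0],
    [0,0,0],
    [0,0,0],
    [0,0,0],
    [0,0,0],
    [0,0,0],
    [0,0,0],
    [0,0,0],
    [0,0,0],
    [0,0,0],
    [0,0,0],
    [0,0,0],
    [0,0,0],
    [0,0,0],
    [0,0,0],
  ],
  delta_pos=[
    [0,0,0],
    [0,0,0],
    [0,0,0],
    [0,0,-0.005],
    [0,0,-0.015],
    [0,0,-0.02],
    [0,0,-0.02],
    [0,0,-0.02],
    [0,0.03,0],
    [0,0.038,0],
    [0,0.038,0],
    [0,0.038,0],
    [0,0.038,0],
    [0,0.038,0],
    [0,0,0],
  ],
  gripper=[0.022,0.026,0.036,0.036,0.036,0.036,0.036,0.036,0.036,0.036,0.036,0.036,0.036,0.036,0.036],
)

```text
time: 12.23
tool_pos: [0.5746, 0.0688, 0.3846]
tcp_rot: [0.097, 3.14, 0.006]
wrist_force: [-0.2, -1.2, -0.2]
width: 0.419
grip_force: 0.0
```

```bash
python3 -c "
from h import *
print(melter(O))
for n in ('scene','top'): cv2.imwrite(f'pics/{n}2.png',vision.read_camera(n)[:,:,::-1])
a=cv2.imread('pics/scene2.png');b=cv2.imread('pics/top2.png')
crop(b,180,130,130,130,4.5,'pics/t2c.png')
"
```

```text
{'t': 12.23, 'p': array([-0.0007,  0.0456,  0.3846]), 'F': array([-0.09, -1.21, -0.16]), 'axes': [[-1.0, -0.002, 0.0], [-0.002, 1.0, 0.004], [-0.0, 0.004, -1.0]], 'w': 35.8, 'g': 0.0}
```

View pics/t2c.png

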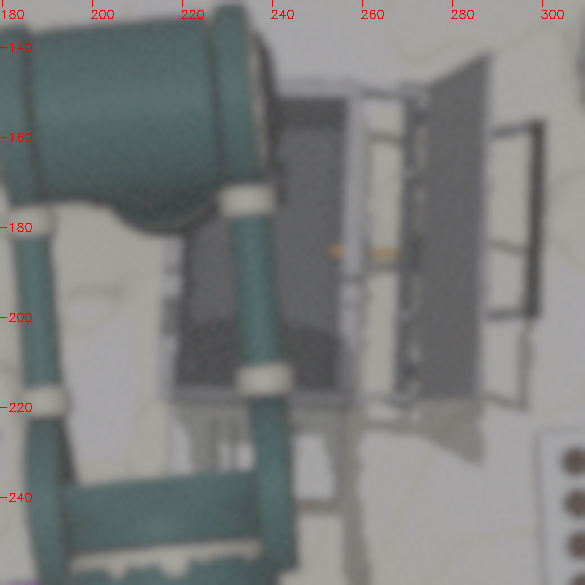

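The top view shows the lid standing open, with the handle at (297,178) and the dark tank clear. The arm hides part of the left wall. Next, the bar.

```bash
python3 -c "
from h import *
s=read_state();print(s['q'])
print(tri([[357.9,242.8]],[[155.8,220.2]]))
R=cv2.Rodrigues(np.array(s['tcp_rot'],float))[0];print(R.T@(np.array([.4592,.3125,.12])-s['tool_pos']),np.arctan2(R[1,1],R[0,1]))
"
```

```text
[ 6.78692916e-02  2.39937570e-02  1.59988576e+00 -4.33970576e-04
  1.51748013e+00 -1.43846586e+00]
(array([[0.46009463, 0.317224  , 0.00530323]]), array([0.00348671]))
[0.1313311  0.24078316 0.26437921] 1.506358173807806
```

Emit:
jog_arm(
  turn=[
    [0,0,0],
    [0,0,0],
    [0,0,0],
    [0,0,0],
    [0,0,0],
    [0,0,0],
    [0,0,0],
    [0,0,0],
    [0,0,0.1146],
    [0,0,0.1146],
    [0,0,0.1146],
    [0,0,0.1146],
    [0,0,0.1146],
    [0,0,0.1146],
    [0,0,0.1146],
    [0,0,0.1146],
  ],
  delta_pos=[
    [0.0164,0.0301,0],
    [0.0164,0.0301,0],
    [0.0164,0.0301,0],
    [0.0164,0.0301,0],
    [0.0164,0.0301,0],
    [0.0164,0.0301,0],
    [0.0164,0.0301,0],
    [0.0164,0.0301,0],
    [0,0,0.0165],
    [0,0,0.0165],
    [0,0,0.0165],
    [0,0,0.0165],
    [0,0,0.0165],
    [0,0,0.0165],
    [0,0,0.0165],
    [0,0,0.0165],
  ],
  gripper=[0.04,0.04,0.04,0.04,0.04,0.04,0.04,0.04,0.04,0.04,0.04,0.04,0.04,0.04,0.04,0.04],
)

```text
time: 13.67
tool_pos: [0.4611, 0.31, 0.2518]
tcp_rot: [1.495, 2.762, -0.0]
wrist_force: [-0.0, -0.1, 0.2]
width: 0.464
grip_force: 0.0
```

Emit:
jog_arm(
  turn=[
    [0,0,0.1146],
    [0,0,0.1146],
    [0,0,0.1146],
    [0,0,0.1146],
    [0,0,0.1146],
    [0,0,0.1146],
    [0,0,0.1146],
    [0,0,0.1146],
    [0,0,0],
  ],
  delta_pos=[
    [0,0,0.0165],
    [0,0,0.0165],
    [0,0,0.0165],
    [0,0,0.0165],
    [0,0,0.0165],
    [0,0,0.0165],
    [0,0,0.0165],
    [0,0,0.0165],
    [0,0,0],
  ],
  gripper=[0.04,0.04,0.04,0.04,0.04,0.04,0.04,0.04,0.04],
)

```text
time: 14.42
tool_pos: [0.4587, 0.3086, 0.1167]
tcp_rot: [2.561, 1.82, -0.01]
wrist_force: [-0.9, -0.1, -0.0]
width: 0.47
grip_force: 0.0
```

```bash
python3 -c "
from h import *
for n in ('scene','top'): cv2.imwrite(f'pics/{n}3.png',vision.read_camera(n)[:,:,::-1])
a=cv2.imread('pics/scene3.png');b=cv2.imread('pics/top3.png')
crop(b,120,130,180,130,2.2,'pics/x.png');crop(b,205,140,65,85,8,'pics/t3c.png')
crop(a,215,170,95,75,8,'pics/s3c.png')
s=read_state()
R=cv2.Rodrigues(np.array(s['tcp_rot'],float))[0];print(s['time'],s['tool_pos'],s['wrist_force'],R.T@(np.array([.4592,.3125,.005])-s['tool_pos']),np.arctan2(R[1,1],R[0,1]))
"
```

```text
14.5167 [0.46043451 0.31023511 0.11994685] [ 0.15949061 -0.07733068  0.14036316] [ 0.00190187 -0.00182148  0.11494563] -0.3288718654916897
```

View pics/t3c.png

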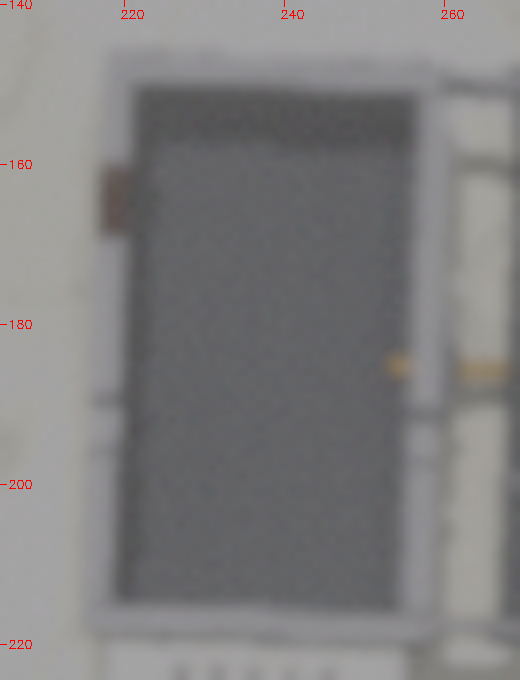

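View pics/s3c.png

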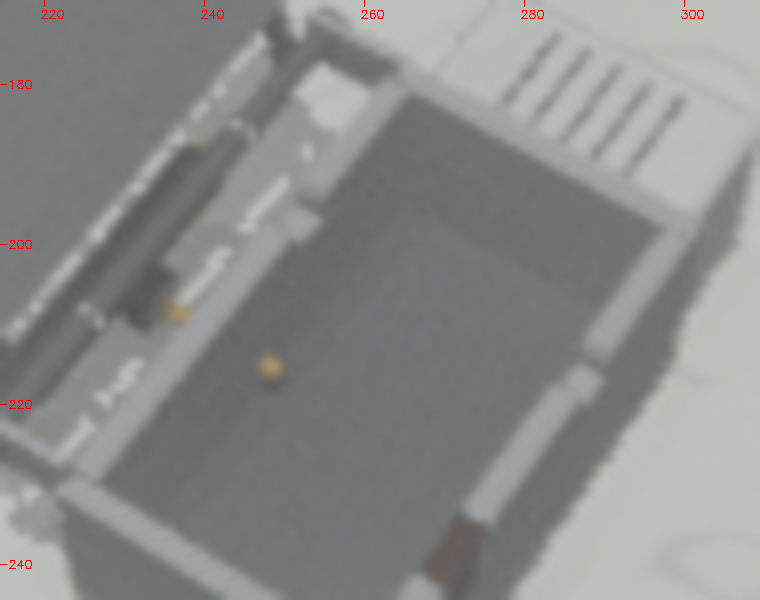

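The notches are visible in both views: left at top (218,192.6), scene (286.5,217), right at top (257.6,194.1), scene (251.5,196). The rim corners are sharp too.

Run:
```python
from h import *
t=lambda a:np.array(a,float)/8+[205-.5,140-.5]
s=lambda a:np.array(a,float)/8+[215-.5,170-.5]
C=plane("top",t([[133,87],[418,95],[403,612],[115,605]]),.115);print("top inner rim",C.round(4).tolist(),C.mean(0).round(4),[np.linalg.norm(C[i]-C[i-1]).round(4) for i in range(4)])
ax=(C[0]+C[1]-C[2]-C[3]);ay=C[0]+C[3]-C[1]-C[2];print("th",np.arctan2(ax[1],ax[0]),np.arctan2(-ay[0],ay[1]))
# scene inner rim corners: -x,-y (410,92); -x,+y (668,230) far ; 
D=plane("scene",s([[412,92],[668,230]]),.115);print("scene inner -x corners",D.round(4).tolist(), "top says",C[[2,3]].round(4).tolist())
N,g=tri(s([[584,368],[302,208]]),t([[108,425],[425,437]]));print("tri L,R",N.round(4).tolist(),g)
n1=plane("top",t([[108,425],[425,437]]),.115);n2=plane("scene",s([[584,368],[302,208]]),.106)
for n in(n1,n2):print("plane",n.round(4).tolist(),n.mean(0).round(4),np.linalg.norm(n[0]-n[1]).round(4),np.arctan2(-(n[0]-n[1])[0],(n[0]-n[1])[1]))
```

```text
top inner rim [[0.6821, 0.074, 0.115], [0.6754, -0.0437, 0.115], [0.4623, -0.0311, 0.115], [0.4686, 0.0865, 0.115]] [0.5721 0.0214 0.115 ] [np.float64(0.2139), np.float64(0.1178), np.float64(0.2134), np.float64(0.1178)]
th -0.0585631977428847 -0.05547480561236622
scene inner -x corners [[0.4619, -0.0283, 0.115], [0.4698, 0.092, 0.115]] top says [[0.4623, -0.0311, 0.115], [0.4686, 0.0865, 0.115]]
tri L,R [[0.5418, 0.0896, 0.1127], [0.533, -0.0407, 0.1138]] [0.00413165 0.00349854]
plane [[0.5424, 0.0875, 0.115], [0.5337, -0.0423, 0.115]] [0.5381 0.0226 0.115 ] 0.1301 -0.06708162398539173
plane [[0.5373, 0.0901, 0.106], [0.5279, -0.0418, 0.106]] [0.5326 0.0242 0.106 ] 0.1322 -0.07101248398788869
```

Emit:
jog_arm(
  turn=[
    [0,0,0],
    [0,0,0],
    [0,0,0],
    [0,0,0],
    [0,0,0],
    [0,0,0],
    [0,0,0],
    [0,0,0],
    [0,0,0],
    [0,0,0],
    [0,0,0],
    [0,0,0],
    [0,0,0],
    [0,0,0],
    [0,0,0],
    [0,0,0],
  ],
  delta_pos=[
    [0.002,-0.0015,0.014],
    [0,0,0.016],
    [0,0,0.016],
    [0,0,0.016],
    [0,0,0.016],
    [0,0,0.016],
    [0,0,0.01],
    [0,0,0.006],
    [0,0,0.003],
    [0,0,0],
    [0,0,0],
    [0,0,0],
    [0,0,0],
    [0,0,0],
    [0,0,0],
    [0,0,0],
  ],
  gripper=[0.04,0.04,0.04,0.04,0.04,0.04,0.04,0.04,0.04,0.04,0.03,0.02,0.005,0.005,0.005,0.005],
  grip_force=40,
)

```text
time: 15.85
tool_pos: [0.4605, 0.3145, 0.0084]
tcp_rot: [2.556, 1.826, 0.004]
wrist_force: [0.3, -1.6, 6.4]
width: 0.148
grip_force: 41.7
```

Emit:
jog_arm(
  turn=[
    [0,0,0],
    [0,0,0],
    [0,0,0],
    [0,0,0],
    [0,0,0],
    [0,0,0],
    [0,0,0],
    [0,0,0],
    [0,0,0],
    [0,0,0],
    [0,0,-0.066],
    [0,0,-0.066],
    [0,0,-0.067],
    [0,0,-0.067],
    [0,0,0],
    [0,0,0],
  ],
  delta_pos=[
    [0,0,-0.004],
    [0,0,-0.008],
    [0,0,-0.016],
    [0,0,-0.02],
    [0,0,-0.02],
    [0,0,-0.02],
    [0,0,-0.02],
    [0,0,-0.02],
    [0,0,-0.016],
    [0,0,-0.006],
    [0,0,0],
    [0,0,0],
    [0,0,0],
    [0,0,0],
    [0,0,0],
    [0,0,0],
  ],
  gripper=[0.005,0.005,0.005,0.005,0.005,0.005,0.005,0.005,0.005,0.005,0.005,0.005,0.005,0.005,0.005,0.005],
)

```text
time: 17.18
tool_pos: [0.4585, 0.3135, 0.1561]
tcp_rot: [-2.294, -2.146, 0.003]
wrist_force: [-0.3, -0.5, -2.0]
width: 0.149
grip_force: 40.6
```

```bash
python3 -c "
from h import *
cv2.imwrite('pics/s4.png',vision.read_camera('scene')[:,:,::-1]);cv2.imwrite('pics/t4.png',vision.read_camera('top')[:,:,::-1])
s=read_state();R=cv2.Rodrigues(np.array(s['tcp_rot'],float))[0]
print(s['time'],s['tool_pos'],s['wrist_force'],s['torque'],s['width']*85.4,R.T@(np.array([.5378,.0238,.16])-s['tool_pos']),np.arctan2(R[1,1],R[0,1]))
g=np.array(s['tool_pos']);print(proj('scene',[g,g+R[:,0]*.082,g-R[:,0]*.082]).round(),proj('top',[g,g+R[:,0]*.082,g-R[:,0]*.082]).round())
a=cv2.imread('pics/s4.png');p=proj('scene',[g])[0].astype(int)
crop(a,p[0]-50,p[1]-40,100,80,6,'pics/s4c.png')
"
```

```text
17.2833 [0.4588485  0.31365516 0.15650326] [ 0.71114498 -0.06517859 -2.53335416] [-0.01632644  0.0083693  -0.00715078] 12.881303135192601 [-0.28401279  0.09791217 -0.00339402] -0.06607070318426157
[[368. 220.]
 [394. 233.]
 [343. 206.]] [[147. 220.]
 [122. 219.]
 [173. 221.]]
```

View pics/s4c.png

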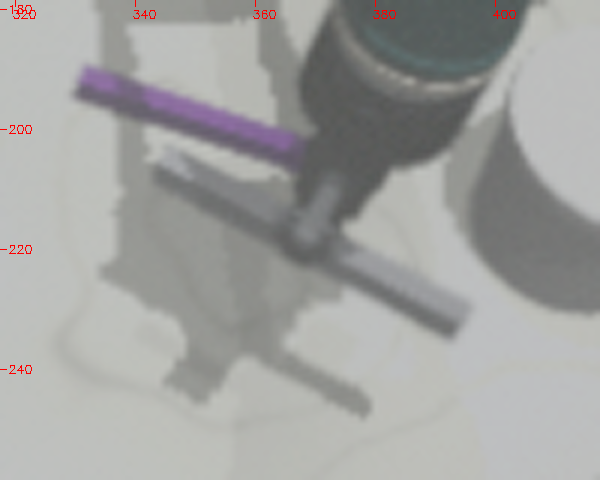

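The bar is held with its ends at scene (395,231) and (346,205); I'll work out its offset and angle in the gripper.

```bash
python3 -c "
from h import *
s=read_state();R=cv2.Rodrigues(np.array(s['tcp_rot'],float))[0];g=np.array(s['tool_pos'])
P=plane('scene',[[395.0,230.8],[345.8,205.0]],g[2]+.0116);print(P,np.linalg.norm(P[0]-P[1]),((P-g)@R).round(4),((P.mean(0)-g)@R).round(4))
b=cv2.imread('pics/t4.png');I=cv2.cvtColor(b,cv2.COLOR_BGR2LAB)[208:234,110:185].astype(int)
for r in I: print(' '.join('%3d'%v for v in r[::2,0]))
"
```

```text
[[0.46297991 0.39419799 0.16810326]
 [0.45318535 0.23675225 0.16810326]] 0.15775009933324774 [[ 0.0806 -0.0012 -0.0117]
 [-0.0771 -0.0006 -0.0115]] [ 0.0018 -0.0009 -0.0116]
 53  54  54  57  57  59  59  60  59  45  61  61  60  61  61  40  32  35  33  59 110 126 129 129 129 130 129 129 130 130 129 129 128 126 126 129 129 129
 54  56  57  57  58  60  62  63  63  51  54  60  59  59  65  46  34  30  34  52 105 124 129 130 131 129 130 129 130 130 130 130 126 123 122 123 127 129
 55  57  57  58  58  59  61  63  63  54  48  58  58  54  66  58  35  28  28  53 107 123 128 129 129 131 130 130 130 129 128 125 122 118 117 119 124 128
 55  58  58  58  60  63  64  63  62  59  46  55  54  55  59  63  39  33  33  57 110 123 128 127 127 126 128 129 127 127 126 122 119 117 117 116 118 126
 57  59  58  61  60  62  64  63  63  58  43  48  57  52  53  61  44  33  31  59 110 122 124 126 125 126 125 125 125 125 123 121 122 122 119 116 115 121
 58  57  60  60  61  63  66  65  61  59  48  46  52  52  51  55  52  36  27  49  99 119 122 124 127 124 124 122 121 124 124 125 126 126 125 123 117 120
 59  60  60  6
[... 2325 characters left out ...]
  38  43  53  53  50  52  75  77  73  73  73  79  79  82  83  85  84  88  87  88  87  97 124
 54  52  51  47  46  43  39  38  39  38  40  38  38  34  34  40  39  53  54  53  51  74  80  77  73  73  79  78  81  82  83  87  85  86  87  86  98 127
 53  50  48  45  43  38  38  40  52  63  60  58  58  47  34  32  38  48  54  54  47  79  82  74  71  71  81  82  80  81  82  86  86  88  86  87  99 128
 48  47  47  43  42  40  42  63  79  93  93  91  92  74  38  30  32  45  54  53  48  77  83  75  69  75  82  83  83  79  82  84  85  87  86  85 100 127
 50  50  46  42  37  41  58  92 106 117 118 117 118  97  45  35  33  39  54  54  53  66  79  76  71  74  80  83  84  82  80  84  85  85  86  84 100 128
```

Emit:
jog_arm(
  turn=[
    [0,0,-0.003],
    [0,0,0],
    [0,0,0],
    [0,0,0],
    [0,0,0],
    [0,0,0],
    [0,0,0],
    [0,0,0],
    [0,0,0],
    [0,0,0],
    [0,0,0],
    [0,0,0],
    [0,0,0],
    [0,0,0],
  ],
  delta_pos=[
    [-0.012,0.004,0],
    [-0.026,0.009,0],
    [-0.028,0.0097,0],
    [-0.028,0.0097,0],
    [-0.028,0.0097,0],
    [-0.028,0.0097,0],
    [-0.028,0.0097,0],
    [-0.028,0.0097,0],
    [-0.028,0.0097,0],
    [-0.028,0.0097,0],
    [-0.016,0.005,0],
    [-0.007,0.002,0],
    [0,0,0],
    [0,0,0],
  ],
  gripper=[0.005,0.005,0.005,0.005,0.005,0.005,0.005,0.005,0.005,0.005,0.005,0.005,0.005,0.005],
)

```text
time: 18.45
tool_pos: [0.5388, 0.0234, 0.157]
tcp_rot: [-2.29, -2.15, 0.0]
wrist_force: [-1.0, 0.5, -2.8]
width: 0.153
grip_force: 40.6
```

```bash
python3 -c "
from h import *
a=vision.read_camera('scene')[:,:,::-1];cv2.imwrite('pics/s5.png',a);cv2.imwrite('pics/t5.png',vision.read_camera('top')[:,:,::-1])
s=read_state();R=cv2.Rodrigues(np.array(s['tcp_rot'],float))[0]
print(s['time'],s['tool_pos'],s['wrist_force'],R.T@(np.array([.5378,.0228,.109])-s['tool_pos']),np.arctan2(R[1,1],R[0,1]),R.round(3).tolist())
crop(a,215,160,100,75,8,'pics/s5c.png')
"
```

```text
18.55 [0.53874081 0.02438733 0.1570307 ] [ 0.38854639  0.01362158 -3.45700983] [-0.00166567 -0.00081424  0.04803036] -0.061004417105701855 [[0.061, 0.998, -0.001], [0.998, -0.061, 0.001], [0.0, -0.001, -1.0]]
```

View pics/s5c.png

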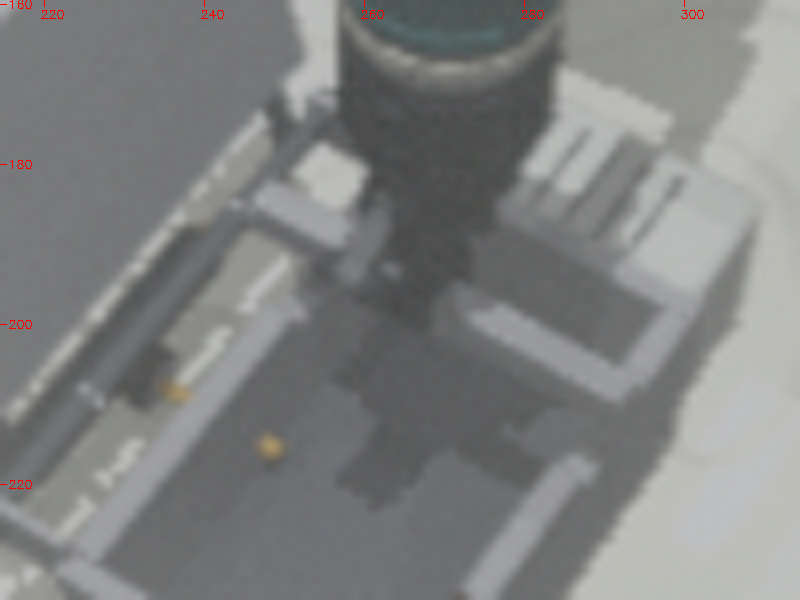

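Scene picture: the bar hangs over the notches, with its ends at (247,183) and (293.5,207). I'll check the centring.

```bash
python3 -c "
from h import *
P=plane('scene',[[293.5,207.],[247.2,183.2]],.1686);c=P.mean(0);d=P[0]-P[1]
th=-.063;m=np.array([[np.cos(th),np.sin(th)],[-np.sin(th),np.cos(th)]])
for o in ((.5721,.0214),(.5724,.0232)): print(m@(c[:2]-o))
print(P,c,np.linalg.norm(d),np.arctan2(-d[0],d[1]))
"
```

```text
[-0.03802636  0.00022426]
[-0.03821244 -0.00159106]
[[ 0.5369274   0.10485023  0.1686    ]
 [ 0.53139898 -0.05681445  0.1686    ]] [0.53416319 0.02401789 0.1686    ] 0.16175917988130442 -0.03418351053515791
```

Emit:
jog_arm(
  turn=[
    [0,0,0.001],
    [0,0,0.001],
    [0,0,0],
    [0,0,0],
    [0,0,0],
  ],
  delta_pos=[
    [-0.0008,-0.0004,0.01],
    [-0.0008,-0.0004,0.01],
    [0,0,0.008],
    [0,0,0.002],
    [0,0,0],
  ],
  gripper=[0.005,0.005,0.005,0.005,0.005],
)

```text
time: 18.97
tool_pos: [0.5368, 0.0223, 0.1252]
tcp_rot: [-2.289, -2.149, 0.004]
wrist_force: [-0.5, -0.1, -3.0]
width: 0.147
grip_force: 40.6
```

Emit:
jog_arm(
  turn=[
    [0,0,0],
    [0,0,0],
    [0,0,0],
    [0,0,0],
    [0,0,0],
  ],
  delta_pos=[
    [0,0,0.0015],
    [0,0,0.0015],
    [0,0,0.001],
    [0,0,0],
    [0,0,0],
  ],
  gripper=[0.005,0.005,0.005,0.005,0.005],
)

```text
time: 19.38
tool_pos: [0.5385, 0.0218, 0.1234]
tcp_rot: [2.291, 2.149, 0.001]
wrist_force: [0.2, -0.3, -3.0]
width: 0.148
grip_force: 40.6
```

```bash
python3 -c "
from h import *
s=read_state();print(s['time'],s['tool_pos'],s['wrist_force'],s['torque'])"
```

```text
19.3833 [0.53850819 0.02182927 0.12343606] [ 0.20994422 -0.3387405  -3.03100157] [-0.0223225   0.00845937 -0.0242419 ]
```

Emit:
jog_arm(
  turn=[
    [0,0,0],
    [0,0,0],
    [0,0,0],
    [0,0,0],
    [0,0,0],
  ],
  delta_pos=[
    [0,0,0.001],
    [0,0,0.001],
    [0,0,0.001],
    [0,0,0],
    [0,0,0],
  ],
  gripper=[0.005,0.005,0.005,0.005,0.005],
)

```text
time: 19.8
tool_pos: [0.5382, 0.0219, 0.1201]
tcp_rot: [-2.291, -2.149, 0.0]
wrist_force: [0.5, 0.3, -2.6]
width: 0.148
grip_force: 40.6
```

```bash
python3 -c "
from h import *
s=read_state();print(s['time'],s['tool_pos'],s['wrist_force'],s['torque'])"
```

```text
19.8 [0.53818694 0.02188208 0.12006513] [ 0.51820486  0.30504777 -2.59906419] [-0.03788342  0.01959435  0.005309  ]
```

Entering without contact; on in small steps.

Emit:
jog_arm(
  turn=[
    [0,0,0],
    [0,0,0],
    [0,0,0],
    [0,0,0],
    [0,0,0],
  ],
  delta_pos=[
    [0,0,0.001],
    [0,0,0.001],
    [0,0,0.001],
    [0,0,0],
    [0,0,0],
  ],
  gripper=[0.005,0.005,0.005,0.005,0.005],
)

```text
time: 20.22
tool_pos: [0.5386, 0.0219, 0.1172]
tcp_rot: [2.291, 2.149, 0.001]
wrist_force: [1.2, -0.7, -3.2]
width: 0.152
grip_force: 40.6
```

Emit:
jog_arm(
  turn=[
    [0,0,0],
    [0,0,0],
    [0,0,0],
    [0,0,0],
  ],
  delta_pos=[
    [0,0,0.001],
    [0,0,0.001],
    [0,0,0],
    [0,0,0],
  ],
  gripper=[0.005,0.005,0.005,0.005],
)

```text
time: 20.55
tool_pos: [0.5385, 0.0219, 0.1152]
tcp_rot: [2.291, 2.149, 0.0]
wrist_force: [1.1, 0.1, -3.6]
width: 0.149
grip_force: 40.7
```

Emit:
jog_arm(
  turn=[
    [0,0,0],
    [0,0,0],
    [0,0,0],
    [0,0,0],
  ],
  delta_pos=[
    [0,0,0.001],
    [0,0,0.001],
    [0,0,0],
    [0,0,0],
  ],
  gripper=[0.005,0.005,0.005,0.005],
)

```text
time: 20.88
tool_pos: [0.5385, 0.0219, 0.1132]
tcp_rot: [2.291, 2.149, 0.001]
wrist_force: [1.5, -0.7, -2.2]
width: 0.153
grip_force: 40.6
```

```bash
python3 -c "
from h import *
s=read_state();print(s['time'],s['tool_pos'],s['wrist_force'],s['torque'])"
```

```text
20.8833 [0.53848605 0.02190917 0.11316149] [ 1.51080942 -0.67900723 -2.17604258] [ 0.05431238 -0.31158499 -0.11289877]
```

Emit:
jog_arm(
  turn=[
    [0,0,0],
    [0,0,0],
    [0,0,0],
    [0,0,0],
  ],
  delta_pos=[
    [0,0,0.001],
    [0,0,0.001],
    [0,0,0],
    [0,0,0],
  ],
  gripper=[0.005,0.005,0.005,0.005],
)

```text
time: 21.22
tool_pos: [0.5385, 0.0219, 0.1111]
tcp_rot: [2.291, 2.15, 0.0]
wrist_force: [1.9, 0.9, -2.3]
width: 0.147
grip_force: 40.6
```

```bash
python3 -c "
from h import *
s=read_state();print(s['time'],s['tool_pos'],s['wrist_force'],s['torque'])"
```

```text
21.2167 [0.53845992 0.02189229 0.11110417] [ 1.91777438  0.9098583  -2.33141412] [ 0.06100859 -0.43334684 -0.14269431]
```

Emit:
jog_arm(
  turn=[
    [0,0,0],
    [0,0,0],
    [0,0,0],
  ],
  delta_pos=[
    [0,0,0.001],
    [0,0,0],
    [0,0,0],
  ],
  gripper=[0.005,0.005,0.005],
)

```text
time: 21.47
tool_pos: [0.5385, 0.0219, 0.1102]
tcp_rot: [2.291, 2.15, 0.0]
wrist_force: [2.2, 0.1, -3.0]
width: 0.148
grip_force: 40.6
```

Emit:
jog_arm(
  turn=[
    [0,0,0],
    [0,0,0],
    [0,0,0],
  ],
  delta_pos=[
    [0,0,0.0007],
    [0,0,0],
    [0,0,0],
  ],
  gripper=[0.005,0.005,0.005],
)

```text
time: 21.72
tool_pos: [0.5384, 0.0219, 0.1095]
tcp_rot: [2.291, 2.15, 0.0]
wrist_force: [3.0, 0.2, -2.1]
width: 0.148
grip_force: 40.7
```

Emit:
jog_arm(
  turn=[
    [0,0,0],
    [0,0,0],
    [0,0,0],
  ],
  delta_pos=[
    [0,0.0005,0.0007],
    [0,0,0],
    [0,0,0],
  ],
  gripper=[0.005,0.005,0.005],
)

```text
time: 21.97
tool_pos: [0.5385, 0.0219, 0.1094]
tcp_rot: [-2.291, -2.149, 0.001]
wrist_force: [-1.9, -0.7, 4.2]
width: 0.15
grip_force: 41.6
```

Emit:
jog_arm(
  turn=[
    [0,0,0],
    [0,0,0],
    [0,0,0],
  ],
  delta_pos=[
    [0,0,0.0006],
    [0,0,0],
    [0,0,0],
  ],
  gripper=[0.005,0.005,0.005],
)

```text
time: 22.22
tool_pos: [0.5386, 0.0219, 0.1094]
tcp_rot: [-2.291, -2.15, 0.001]
wrist_force: [-3.7, -0.6, 7.7]
width: 0.15
grip_force: 42.1
```

Seated at TCP z 0.1094, exactly as expected, with a gentle contact force. I'll relieve, open and retreat.

Emit:
jog_arm(
  turn=[
    [0,0,0],
    [0,0,0],
    [0,0,0],
    [0,0,0],
    [0,0,0],
    [0,0,0],
    [0,0,0],
    [0,0,0],
    [0,0,0],
    [0,0,0],
    [0,0,0],
    [0,0,0],
    [0,0,0],
    [0,0,0],
    [0,0,0],
    [0,0,0],
  ],
  delta_pos=[
    [0,0,-0.0008],
    [0,0,0],
    [0,0,0],
    [0,0,0],
    [0,0,0],
    [0,0,0],
    [0,0,0],
    [0,0,-0.005],
    [0,0,-0.01],
    [0,0,-0.02],
    [0,0,-0.03],
    [0,0,-0.03],
    [0.03,0,-0.02],
    [0.038,0,0],
    [0.038,0,0],
    [0,0,0],
  ],
  gripper=[0.005,0.005,0.013,0.016,0.02,0.03,0.036,0.036,0.036,0.036,0.036,0.036,0.036,0.036,0.036,0.036],
)

```text
time: 23.55
tool_pos: [0.5464, 0.1333, 0.2264]
tcp_rot: [-2.287, -2.154, -0.009]
wrist_force: [-0.4, -1.0, -1.0]
width: 0.417
grip_force: 0.0
```

Emit:
jog_arm(
  turn=[
    [0,0,0],
    [0,0,0],
    [0,0,0],
    [0,0,0],
    [0,0,0],
    [0,0,0],
    [0,0,0],
  ],
  delta_pos=[
    [0.038,0,0],
    [0.038,0,0],
    [0.038,0,0],
    [0.038,0,0],
    [0.03,0,0],
    [0,0,0],
    [0,0,0],
  ],
  gripper=[0.036,0.036,0.036,0.036,0.036,0.036,0.036],
)

```text
time: 24.13
tool_pos: [0.557, 0.3106, 0.2244]
tcp_rot: [2.287, 2.153, -0.0]
wrist_force: [-0.8, -2.0, -1.1]
width: 0.431
grip_force: 0.0
```

```bash
python3 -c "
from h import *
s=read_state();print(s['time'],s['tool_pos'],s['wrist_force'])
a=vision.read_camera('scene')[:,:,::-1];b=vision.read_camera('top')[:,:,::-1]
cv2.imwrite('pics/s6.png',a);cv2.imwrite('pics/t6.png',b)
crop(a,215,165,95,80,4.2,'pics/a.png');crop(b,200,140,90,80,4.2,'pics/b.png')
cv2.imwrite('pics/final.png',np.hstack([cv2.imread('pics/a.png')[:336],cv2.imread('pics/b.png')[:336]]))
"
```

```text
24.1333 [0.556993   0.3105794  0.22435512] [-0.80191177 -1.9647718  -1.06686879]
```

View pics/final.png

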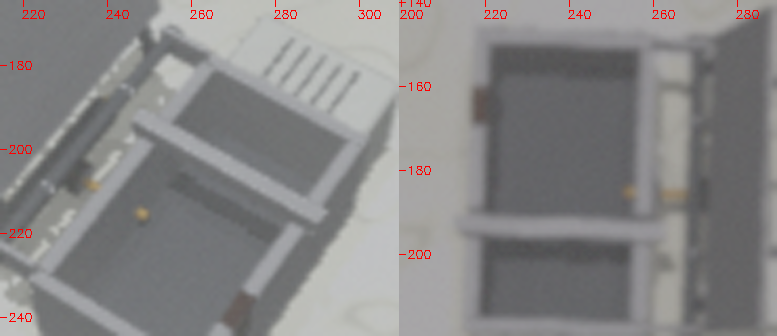

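```bash
python3 -c "
from h import *
T=np.array([[458-399,221],[661-399,232]])/4.2+[199.5,139.5];S=np.array([[322,213],[138,117]])/4.2+[214.5,164.5]
P=plane('top',T,.121);Q,g=tri(S,T);th=-.063;m=np.array([[np.cos(th),np.sin(th)],[-np.sin(th),np.cos(th)]])
for X in (P,Q): print(X.round(4).tolist(),np.linalg.norm(X[0]-X[1]),m@(X.mean(0)[:2]-[.5722,.0222]))
"
```

```text
[[0.544, 0.1016, 0.121], [0.5308, -0.056, 0.121]] 0.15821861711960689 [-0.03473231 -0.00158043]
[[0.543, 0.1024, 0.1273], [0.5314, -0.0568, 0.1176]] 0.15986467638483648 [-0.03494404 -0.00158864]
```

The final picture shows the bar across both notches with the lid still open. Measured centre: x −34.8 mm, y −1.6 mm in the melter frame.

Emit:
jog_arm(
  turn=[
    [0,0,0],
    [0,0,0],
    [0,0,0],
    [0,0,0],
    [0,0,0],
    [0,0,0],
  ],
  delta_pos=[
    [0,0,0],
    [0,0,0],
    [0,0,0],
    [0,0,0],
    [0,0,0],
    [0,0,0],
  ],
  gripper=[0.036,0.036,0.036,0.036,0.036,0.036],
)

```text
time: 24.73
tool_pos: [0.5572, 0.3089, 0.2241]
tcp_rot: [2.292, 2.149, 0.0]
wrist_force: [-0.4, 0.8, -0.3]
width: 0.42
grip_force: 0.0
```

```bash
python3 -c "
from workcell import ticket
print(ticket.finish_job())"
```

```text
the job is handed in; nothing more can be done
None
```

Handed in at about 25 s: the lid stands open on its buffer by itself, and the scraping bar lies released in both notches, about 1.6 mm off the middle by camera (the hand-in call returned no verdict).

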